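# Swap the odd polishing wheel in the rack and shut the retaining bail

### The job

The three-bay rack should hold three identical plain round felt wheels, but one of them is wrong: its rim is notched. Keeping the wheels flat on the bench and sliding them, never lifting them, first drag the odd wheel out of the rack and leave it fully on the brown cardboard sheet, then slide the matching full-size wheel from the dark stock sheet fully home into the empty bay. Finally swing the rack's hinged steel bail over and press it right down so that its bar locks all three wheels in; do not disturb the smaller stock wheel, the tin of green compound or the block with the upright mandrel.

Things in the scene. Friction and masses are not known exactly. Their poses are not given: they have to be found in the camera images.
- rack: Low fixed aluminium rack: three open-topped bays in a row, no floor. Origin on the bench at the middle bay's centre; x points into the bays, away from their mouths, y along the row. Bay centres at y = -96, 0, 96 mm. Bays 88 mm wide between dividers 8 mm thick, 14 mm high, from x = -40 to 44 mm, where the back rail's face is (14 mm high). 340 mm wide overall.
- bay0 (a point): Point 9 mm above the bench at the centre of the bay at y = -96 mm of the rack: a wheel that is fully home has its centre here (a few mm of play).
- bay1 (a point): Point 9 mm above the bench at the centre of the bay at y = 0 mm of the rack: a wheel that is fully home has its centre here (a few mm of play).
- bay2 (a point): Point 9 mm above the bench at the centre of the bay at y = 96 mm of the rack: a wheel that is fully home has its centre here (a few mm of play).
- bail (a joint): Angle of the rack's U-shaped steel bail, rad: 0 = shut (on its stop), about 2.1 = open, leaning back away from the mouths. Hinge line parallel to rack y at rack x = 50 mm, z = 11 mm. Stiff hinge (0.2 N m, about 2 N at the bar), stays where left. Shut, the bar sits in front of the wheels; a wheel sticking out blocks it.
- bail_bar (a point): Middle of the bail's cross bar (8 mm square section, 326 mm long, along the rack's y), 101 mm from the hinge line. Shut it lies at rack x = -51 mm, 9 mm above the bench; open at 2.1 rad, at about rack x = +103 mm, 97 mm high. Between the two side arms the bail is open.
- kit_a_center (a point): Pale felt ring wheel lying flat: outside diameter 80 mm, bore (through hole) 48 mm, 18 mm thick, about 120 g. A correct wheel in one of the bays. Point at its centre, half-way up.
- kit_b_center (a point): Pale felt ring wheel lying flat: outside diameter 80 mm, bore (through hole) 48 mm, 18 mm thick, about 120 g. A correct wheel in another bay, the same as the first. Point at its centre, half-way up.
- odd_center (a point): The wrong wheel, in one of the bays: same felt, 80 mm over its eight teeth, with eight notches 8 mm deep in the rim; bore 48 mm, 18 mm thick, about 120 g. Point at its centre, half-way up.
- spare_center (a point): Pale felt ring wheel lying flat: outside diameter 80 mm, bore (through hole) 48 mm, 18 mm thick, about 120 g. The correct spare, lying on the dark stock sheet. Point at its centre, half-way up.
- small_center (a point): A plain felt wheel of the wrong size beside the spare on the stock sheet: outside diameter 64 mm, bore 36 mm, 18 mm thick. Leave it. Point at its centre, half-way up.
- reject_sheet: Brown cardboard sheet lying on the bench beside the rack, 170 mm square, thinner than 1 mm (no step to climb). Origin at its centre, x and y along its edges.
- stock_sheet: Dark dark stock sheet on the bench on the other side of the rack, 120 mm (x) by 210 mm (y), thinner than 1 mm. Origin at its centre.
- tin: Bystander: open tin of green polishing compound, 84 mm across, 28 mm high. Origin under its centre.
- ring_block: Bystander: wooden block 70 x 50 x 30 mm with an upright tapered steel mandrel, 140 mm high in all. Origin under its centre.
Things that resemble listed ones, but are neither listed nor needed, are in the scene too. What is shaped like the part that bears spare_center but blue is not meant. What is shaped like the part that bears kit_b_center but orange is not meant.

How it is judged:
By the outcome, as a careful person would: the job done as asked, in the order asked, and still so for the second after the job is handed in, with the robot touching nothing.
It also fails if it takes over 72 s, if anything falls off the work surface, if the arm or the gripper's body presses on something with over 40 N, if the wrist force passes 120 N, or if a joint passes its speed limit or range.

### The arm

A 6-joint arm with a two-finger parallel gripper is mounted at the origin on the work surface. World frame = base frame: x ahead of the robot, y to its left, z up, the work surface at z = 0. Lengths are in m, angles in rad, forces in N, time in s.
With the tool pointing down it reaches from about 0.4 to 0.825 m from the base axis. Payload 7 kg.
Tool frame: the origin (TCP) lies midway between the tips of the shut fingers; the grasp point (between the pads) lies 19 mm behind it; z points along the fingers, y is the direction in which the jaws open and shut (so a half turn about z gives the same grasp; the last joint's range is limited). The gripper opens to 85 mm and grips with 20 to 120 N. Pads are 22 mm wide; open, the fingers measure 114 mm over their backs; the gripper's body (76 mm by 85 mm) begins 54 mm behind the grasp point. The pads swing forward as they close: fully open they stand 13 mm farther back than shut.
Start: joints at [1.505, 0.359, 0.012, 0, -1.224, -0.288], TCP at [0.234, 0.633, 0.231] pointing down, gripper open.
Joint ranges: [-3.07, 3.07], [-1.43, 2.12], [-1.02, 1.25], [-3.03, 1.67], [-3.05, -0], [-3.03, 3.03]. Speed limits (rad/s): [2.39, 2.39, 3.01, 3.14, 3.14, 3.14].

### API

Orientations are given as a unit quaternion [w, x, y, z].
In Python, from rig import r, grab_frame, status gives the robot as it stands. The module is installed in compiled form; this text tells all that it offers. Calls block until the motion is done:
- r.move_ptp(position, orientation): joint-space move of the TCP to a pose.
- r.movel(position, attitude=None, feed=0.15, threshold=None): straight line of the TCP; attitude=None keeps the orientation; feed is the mean speed in m/s. With threshold (N) it stops when the force on the tool has changed by that much, and returns True; else False.
- r.move_j(angles): joint-space move.
- r.gripper_to(opening, newtons=None): finger opening in m; newtons is the grip in N (None keeps the last); returns when the fingers have stopped.
- r.dwell(seconds).
- r.ik(position, orientation): joint angles nearest the present ones, or None.
- grab_frame(name): name is "scene" or "top"; returns a dict with "pixels" (384x512x3 uint8, red, green, blue), "z_map" (384x512 float32, m along the optical axis (not along the pixel's ray), 0 where there is no reading), "fx", "fy", "cx", "cy" (pixels), "extrinsics" (4x4, takes a point from world to camera coordinates). Camera axes: x right, y up, looking along -z (the intrinsics and any distortion apply to the point x, -y, -z); pixel columns grow to the right and rows downward; lengths in m; the calibration is good to about 2 mm. A picture is of the moment at which its call begins.
A pose or a line that the arm cannot do raises r.Unreachable and nothing moves.
- r.finish_job(): hands the job in, once; it reports no verdict.
Readings, each from a call of its own:
- status.get_time_s(): time.
- status.get_joints(): joint angles.
- status.get_joint_velocities(): joint speeds.
- status.get_tau(): joint torques, N m.
- status.get_eef_pos(): TCP position.
- status.get_tcp_rot(): TCP orientation.
- status.get_force(): force on the tool from outside, world axes, zero at the start.
- status.get_wrist_torque(): the same for the moment, N m.
- status.get_gripper_width(): finger opening in m.
Only numpy, scipy, OpenCV 4.12 (cv2) and the standard library are available. Lean on these libraries where they do the work, as an engineer would, in place of code of your own. Each camera call takes 0.05 s, during which the arm holds its last target.

## Working session

There is one attempt and no reset: what is moved stays moved. The work goes in short steps, each a Python script; the robot and the scene stay as the last script left them, time stands still between calls to the robot, and variables do not carry over. Pictures are saved under pics/ and viewed, and the job is handed in when it is done.

```bash
mkdir -p pics; ls
python3 - <<'E'
from rig import r, grab_frame, status
import cv2,numpy as np
for n in("scene","top"):
    f=grab_frame(n); np.savez(f"{n}0.npz",**f)
    cv2.imwrite(f"pics/{n}0.png",cv2.resize(f["pixels"][:,:,::-1],(800,600),interpolation=cv2.INTER_CUBIC))
    print(n,f["fx"],f["fy"],f["cx"],f["cy"],[k for k in f]);print(np.round(f["extrinsics"],4))
    print((f["z_map"]==0).mean())
print(status.get_time_s(),status.get_eef_pos(),status.get_tcp_rot(),status.get_gripper_width())
E
```

```text
pics
scene 458.7554736759535 458.7554736759535 257.05109166400143 192.53057537654826 ['pixels', 'z_map', 'fx', 'fy', 'cx', 'cy', 'extrinsics']
[[-0.6238  0.7814  0.0148  0.2974]
 [-0.6494 -0.5288  0.5465  0.2983]
 [ 0.4349  0.3313  0.8374 -1.681 ]
 [ 0.      0.      0.      1.    ]]
0.004160563151041667
top 404.0702419898921 404.0702419898921 256.5108643626711 190.63717704019533 ['pixels', 'z_map', 'fx', 'fy', 'cx', 'cy', 'extrinsics']
[[ 0.0239 -0.9997 -0.0016 -0.0148]
 [ 0.9785  0.0231  0.2047 -0.5159]
 [-0.2046 -0.0065  0.9788 -0.9479]
 [ 0.      0.      0.      1.    ]]
0.0039520263671875
0.1 [0.23373849 0.63280113 0.23047438] [ 7.17084167e-04  9.84381850e-01 -1.76045030e-01 -7.48101489e-05] 0.08573701392389968
```

View pics/scene0.png

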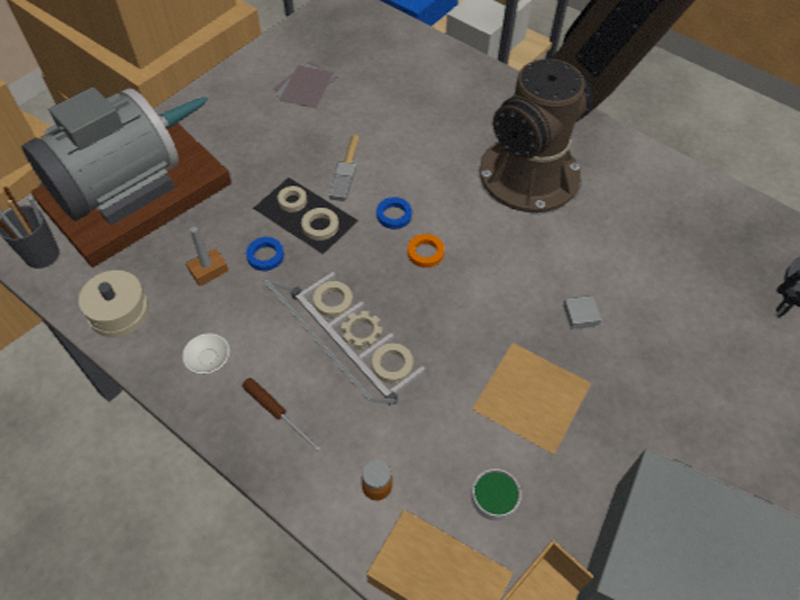

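View pics/top0.png

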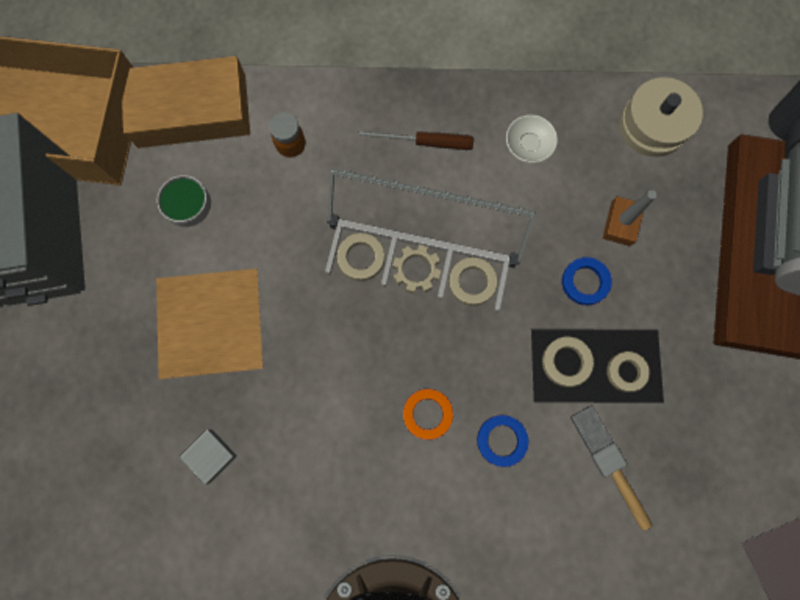

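The top picture (800×600) shows these things:
- **Rack:** wheels at (360,256), (416,268) and (473,280). The middle one is notched.
- **Bail:** open, with its bar running from (333,172) to (532,213).
- **Dark sheet:** rings at (567,362), the large one, and (628,372), the small one.
- **Decoy rings:** blue at (586,281) and (503,440), orange at (428,414).
- **Brown sheet:** at (209,323).
- **Bystanders:** tin at (182,200), mandrel block at (623,220).

**Candidates for the odd wheel:** the three rack rings. I choose (416,268).
**Candidates for the spare:** (567,362), (628,372), the two blue rings and the orange one. I choose (567,362), which is pale and larger.

Next I'll measure them and check a close crop.

```bash
cat > h.py <<'E'
import numpy as np,cv2
def cast(f,uv,z):
    uv=np.atleast_2d(uv).astype(float); E=f["extrinsics"];R=E[:3,:3];t=E[:3,3]
    d=np.c_[(uv[:,0]-f["cx"])/f["fx"],-(uv[:,1]-f["cy"])/f["fy"],-np.ones(len(uv))]@R
    o=-R.T@t; s=(z-o[2])/d[:,2]; return o+d*s[:,None]
def proj(f,p):
    p=np.atleast_2d(p); c=p@f["extrinsics"][:3,:3].T+f["extrinsics"][:3,3]
    return np.c_[f["cx"]+f["fx"]*c[:,0]/-c[:,2],f["cy"]-f["fy"]*c[:,1]/-c[:,2]]
def rings(f,z=0.018):
    hsv=cv2.cvtColor(f["pixels"],cv2.COLOR_RGB2HSV)
    m=cv2.inRange(hsv,(15,25,110),(35,110,255))
    cs,_=cv2.findContours(m,cv2.RETR_CCOMP,cv2.CHAIN_APPROX_NONE)[0:2]; hi=cv2.findContours(m,cv2.RETR_CCOMP,cv2.CHAIN_APPROX_NONE)[1][0]
    out=[]
    for c,h in zip(cs,hi):
        if h[3]>=0 or cv2.contourArea(c)<250: continue
        w=cast(f,c[:,0,:],z)[:,:2]
        (x,y),rad=cv2.minEnclosingCircle((w*1000).astype(np.float32))
        k=h[2]; b=None
        if k>=0:
            (bx,by),br=cv2.minEnclosingCircle((cast(f,cs[k][:,0,:],z)[:,:2]*1000).astype(np.float32)); b=[bx,by,br]
        A=cv2.contourArea((w*1000).astype(np.float32))
        out.append((c[:,0].mean(0),x,y,rad,A/(np.pi*rad**2),b))
    return out,m
E
python3 - <<'E'
from h import *
for n in("top","scene"):
    f=dict(np.load(n+"0.npz")); o,m=rings(f)
    print(n)
    for c,x,y,rad,fill,b in o: print(c.round(),"c",round(x),round(y),"r %.1f fill %.2f"%(rad,fill),"bore",None if b is None else np.round(b,1))
f=dict(np.load("top0.npz"))
cv2.imwrite("pics/crop0.png",cv2.resize(f["pixels"][100:265,200:430,::-1],None,fx=3.4,fy=3.4,interpolation=cv2.INTER_CUBIC))
hsv=cv2.cvtColor(f["pixels"],cv2.COLOR_RGB2HSV)
for nm,lo,hi,box in(("brown",(8,80,90),(25,255,255),(90,160,180,250)),("dark",(0,0,0),(180,255,45),(335,205,430,262)),("tin",(50,80,30),(85,255,255),(90,100,145,150))):
    m=cv2.inRange(hsv,lo,hi); M=np.zeros_like(m); x0,y0,x1,y1=box; M[y0:y1,x0:x1]=m[y0:y1,x0:x1]
    v,u=np.nonzero(M); w=cast(f,np.c_[u,v],.028 if nm=="tin" else 0)[:,:2]*1000
    print(nm,cv2.minAreaRect(w.astype(np.float32)))
E
```

```text
top
[402. 237.] c 413 -370 r 32.0 fill 0.90 bore [ 413.2 -370.5   20.4]
[363. 231.] c 426 -273 r 40.0 fill 0.93 bore [ 426.7 -273.    26.1]
[302. 179.] c 557 -120 r 40.2 fill 0.92 bore [ 557.6 -119.9   26.1]
[267. 171.] c 576 -27 r 41.0 fill 0.76 bore [575.2 -25.7  26.2]
[230. 163.] c 595 68 r 39.9 fill 0.94 bore [595.1  68.3  26.4]
[196.  70.] c 849 171 r 57.4 fill 0.24 bore [801.  165.7   2.9]
[426.  70.] c 872 -459 r 63.3 fill 0.96 bore [ 883.8 -465.5   25.6]
[193.  27.] c 980 188 r 67.6 fill 0.42 bore [952.9 165.6   5.8]
[292.  17.] c 1061 -97 r 180.3 fill 0.22 bore [ 958.3 -138.1    3.1]
scene
[252. 231.] c 596 73 r 43.6 fill 0.85 bore [593.8  69.8  26.3]
[231. 211.] c 578 -24 r 43.7 fill 0.75 bore [574.6 -23.6  25.7]
[213. 190.] c 558 -115 r 44.6 fill 0.81 bore [ 556.1 -118.8   25.8]
[ 71. 196.] c 851 -453 r 87.2 fill 0.67 bore [ 840.8 -486.5   28.3]
[205. 142.] c 429 -267 r 44.1 fill 0.81 bore [ 426.3 -271.9   26.7]
[338.  30.] c -361 -240 r 94.7 fill 0.39 bore None
[ 8. 30.] c 501 -1318 r 193.0 fill 0.16 bore [  559.2 -1185.6     6.2]
brown ((478.80633544921875, 316.71502685546875), (171.16268920898438, 170.65444946289062), 7.234169006347656)
dark ((423.54949951171875, -323.7787170410156), (114.93889617919922, 208.4095458984375), 1.3568791151046753)
tin ((683.2306518554688, 370.53741455078125), (69.8951416015625, 70.12313079833984), 47.146732330322266)
```

View pics/crop0.png

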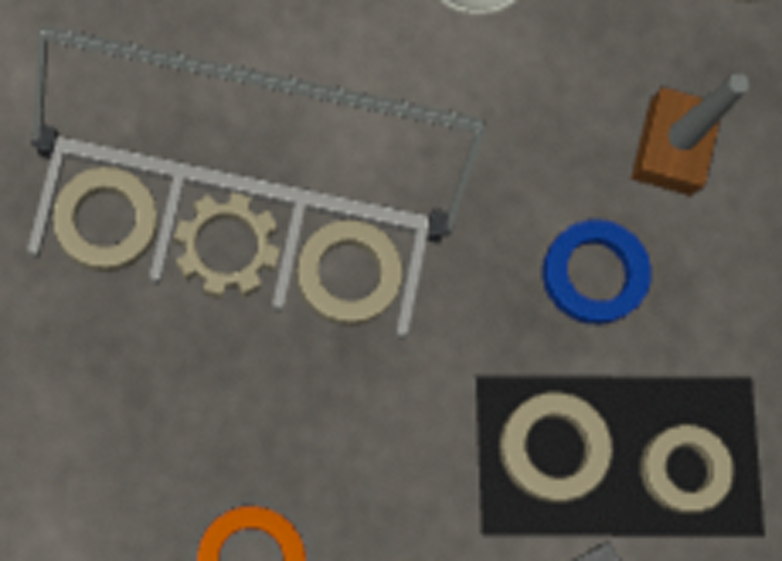

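The crop confirms it. The middle rack wheel at (228,242) is notched, and the pale large ring on the dark sheet at (556,446) is the spare. Next, the rack pose from its rail and dividers, and the bail bar position.

Run:
```python
from h import *
for n in("top","scene"):
    f=dict(np.load(n+"0.npz")); hsv=cv2.cvtColor(f["pixels"],cv2.COLOR_RGB2HSV)
    m=cv2.inRange(hsv,(0,0,135),(180,30,255))
    v,u=np.nonzero(m); w=cast(f,np.c_[u,v],.014)[:,:2]*1000
    ok=(abs(w[:,1]+25)<200)&(w[:,0]>480)&(w[:,0]<680); w=w[ok]
    M=np.zeros_like(m); M[v[ok],u[ok]]=255
    k,lab,st,_=cv2.connectedComponentsWithStats(M); i=1+st[1:,4].argmax(); v,u=np.nonzero(lab==i); w=cast(f,np.c_[u,v],.014)[:,:2]*1000
    box=cv2.minAreaRect(w.astype(np.float32)); print(n,box,st[i])
    # frame coords using angle guess
    c0=np.array([575.5,-25.5])
    for th in np.radians([-10.5,-11,-11.5,-12,-12.5]):
        X=np.array([np.cos(th),np.sin(th)]);Y=np.array([-X[1],X[0]])
        a=(w-c0)@X;b=(w-c0)@Y
        h=np.histogram(a,bins=np.arange(-60,70,2))[0]
        rail=a[a>40]; bb=b[a>40]; p=np.polyfit(bb,rail,1)
        print(round(np.degrees(th),1),"slope deg %.2f"%np.degrees(np.arctan(p[0])),"rail a %.1f..%.1f mean %.1f"%(*np.percentile(rail,[3,97]),p[1]),"b %.1f %.1f"%(b.min(),b.max()), "div b",[round(float(b[(a<30)&(a>-35)&(abs(b-q)<25)].mean()),1) for q in(-144,-48,48,144)],"tip",round(np.percentile(a,1),1))
# bail bar via z_map/both views : endpoints
```

```text
top ((584.9409790039062, -28.324783325195312), (294.3955993652344, 92.77764129638672), 78.51490020751953) [209 141 117  57 712]
-10.5 slope deg 0.78 rail a 44.2..56.3 mean 50.4 b -148.6 146.6 div b [-144.9, -48.9, 47.4, 143.4] tip -35.7
-11.0 slope deg 0.32 rail a 44.4..55.5 mean 50.4 b -148.3 146.4 div b [-144.9, -48.9, 47.4, 143.3] tip -35.3
-11.5 slope deg -0.12 rail a 44.0..55.4 mean 50.4 b -148.1 146.3 div b [-144.9, -49.0, 47.4, 143.3] tip -35.9
-12.0 slope deg -0.59 rail a 43.7..55.9 mean 50.4 b -148.3 146.3 div b [-144.9, -49.0, 47.4, 143.3] tip -35.2
-12.5 slope deg -1.00 rail a 43.6..56.7 mean 50.4 b -148.5 146.5 div b [-145.0, -49.0, 47.4, 143.3] tip -35.1
scene ((583.983154296875, -26.335800170898438), (297.5434265136719, 95.39583587646484), 78.41905975341797) [190 174  82  79 592]
-10.5 slope deg 0.92 rail a 42.4..55.9 mean 49.4 b -147.5 149.7 div b [-143.0, -47.5, 48.7, 144.5] tip -38.1
-11.0 slope deg 0.44 rail a 43.3..55.5 mean 49.5 b -147.7 149.6 div b [-142.9, -47.5, 48.7, 144.4] tip -38.2
-11.5 slope deg 0.04 rail a 43.7..55.4 mean 49.4 b -147.9 149.6 div b [-143.0, -47.5, 48.8, 144.4] tip -37.2
-12.0 slope deg -0.46 rail a 43.4..55.6 mean 49.4 b -148.0 149.9 div b [-143.0, -47.5, 48.7, 144.4] tip -38.1
-12.5 slope deg -0.91 rail a 42.6..56.3 mean 49.4 b -148.1 150.2 div b [-143.1, -47.5, 48.7, 144.4] tip -38.3
```

```bash
cat >> h.py <<'E'
TH=np.radians(-11.4); O=np.array([.5785,-.0261]); RX=np.array([np.cos(TH),np.sin(TH)]); RY=np.array([-RX[1],RX[0]])
def W(a,b,z): # rack m -> world
    p=O+a*RX+b*RY; return np.array([p[0],p[1],z])
def quat(phi): # tool down, jaw axis (tool y) along world angle phi
    from scipy.spatial.transform import Rotation as Rn
    y=np.array([np.cos(phi),np.sin(phi),0]); z=np.array([0,0,-1.]); x=np.cross(y,z)
    q=Rn.from_matrix(np.c_[x,y,z]).as_quat(); return [q[3],q[0],q[1],q[2]]
E
python3 - <<'E'
from h import *
from rig import r
for n in("top","scene"):
    f=dict(np.load(n+"0.npz"))
    z=f["z_map"]; v,u=np.mgrid[:384,:512]; E=f["extrinsics"]
    d=np.stack([(u-f["cx"])/f["fx"]*z,-(v-f["cy"])/f["fy"]*z,-z],-1).reshape(-1,3)
    P=(d-E[:3,3])@E[:3,:3]; P=P[(z.ravel()>0)]
    q=P[(P[:,1]>.4)&(P[:,0]>.2)&(P[:,0]<.8)&(P[:,1]<.9)&(P[:,2]>.05)]
    if len(q): print(n,"box",q.min(0).round(3),np.percentile(q,99,axis=0).round(3))
    a=(P[:,:2]-O)@RX;b=(P[:,:2]-O)@RY
    k=(a>.07)&(a<.14)&(abs(b)<.17)&(P[:,2]>.08)&(P[:,2]<.12)
    print(n,"bar",k.sum(),[ (np.median(a[k]).round(4),np.median(P[k,2]).round(4),b[k].min().round(3),b[k].max().round(3))] if k.any() else None)
    hsv=cv2.cvtColor(f["pixels"],cv2.COLOR_RGB2HSV)
    for nm,lo,hi in(("orange",(5,200,200),(18,255,255)),("blue",(105,150,80),(125,255,255))):
        m=cv2.inRange(hsv,lo,hi)
        for c in cv2.findContours(m,0,1)[0]:
            if cv2.contourArea(c)>250:
                (x,y),rr=cv2.minEnclosingCircle((cast(f,c[:,0],.018)[:,:2]*1000).astype(np.float32)); print(nm,round(x),round(y),round(rr))
for phi in(TH,TH+np.pi/2,TH-np.pi/2,TH+np.pi): 
    for p in(W(0,0,.006),W(.12,0,.08),[.479,.317,.006],[.4265,-.273,.006]):
        j=r.ik(p,quat(phi)); print(round(np.degrees(phi)),None if j is None else np.round(j,2))
E
```

```text
top box [0.496 0.4   0.05 ] [0.796 0.598 0.172]
top bar 594 [(np.float64(0.1008), np.float64(0.0983), np.float64(-0.166), np.float64(0.165))]
blue 299 -167 40
blue 560 -307 41
scene box [0.203 0.401 0.05 ] [0.79  0.791 0.302]
scene bar 354 [(np.float64(0.1011), np.float64(0.0992), np.float64(-0.161), np.float64(0.168))]
blue 566 -304 44
blue 302 -159 45
blue -340 -577 95
-11 [ 0.29  0.44 -0.46  0.   -0.67  2.65]
-11 [ 0.21  0.51 -0.11  0.   -0.95  2.74]
-11 [ 0.93  0.44 -0.47  0.   -0.67  2.02]
-11 None
79 [ 0.29  0.44 -0.46 -0.   -0.67 -2.06]
79 [ 0.21  0.51 -0.11  0.   -0.95 -1.98]
79 [ 0.93  0.44 -0.47 -0.   -0.67 -2.69]
79 [-0.18  0.35 -0.62  0.   -0.6  -1.59]
-101 [ 0.29  0.44 -0.46  0.   -0.67  1.08]
-101 [ 0.21  0.51 -0.11  0.   -0.95  1.16]
-101 [ 0.93  0.44 -0.47  0.   -0.67  0.45]
-101 [-0.18  0.35 -0.62  0.   -0.6   1.55]
169 [ 0.29  0.44 -0.46  0.   -0.67 -0.49]
169 [ 0.21  0.51 -0.11  0.   -0.95 -0.41]
169 [ 0.93  0.44 -0.47  0.   -0.67 -1.12]
169 [-0.18  0.35 -0.62  0.   -0.6  -0.02]
```

The bail bar measured by depth (rack x 101 mm, z 98–99 mm, y symmetric) matches the given geometry, so the rack pose holds. Starting on the odd wheel.

Run:
```python
from h import *
from rig import r,grab_frame,status
q=quat(TH+np.pi)
r.gripper_to(0.0,30)
r.move_ptp([.36,.34,.24],q)
c=np.array([.5755,-.0252])
r.move_ptp([c[0],c[1],.06],q)
print(status.get_time_s(),status.get_eef_pos(),status.get_gripper_width())
print(r.movel([c[0],c[1],.005],feed=.08,threshold=8), status.get_eef_pos(),status.get_force())
r.gripper_to(0.022,20)
print("w",status.get_gripper_width(),status.get_force(),status.get_time_s())
f=grab_frame("top"); cv2.imwrite("pics/top1.png",cv2.resize(f["pixels"][100:265,160:390,::-1],None,fx=3.4,fy=3.4))
```

```text
3.7667 [ 0.57594046 -0.02420824  0.06052694] 0.00023748895968399468
False [ 0.57584369 -0.02511726  0.00525931] [-0.19480393 -0.15720374  0.6430034 ]
w 0.02172166666601104 [-0.50211663  0.03343322  1.11249582] 4.9417
```

View pics/top1.png

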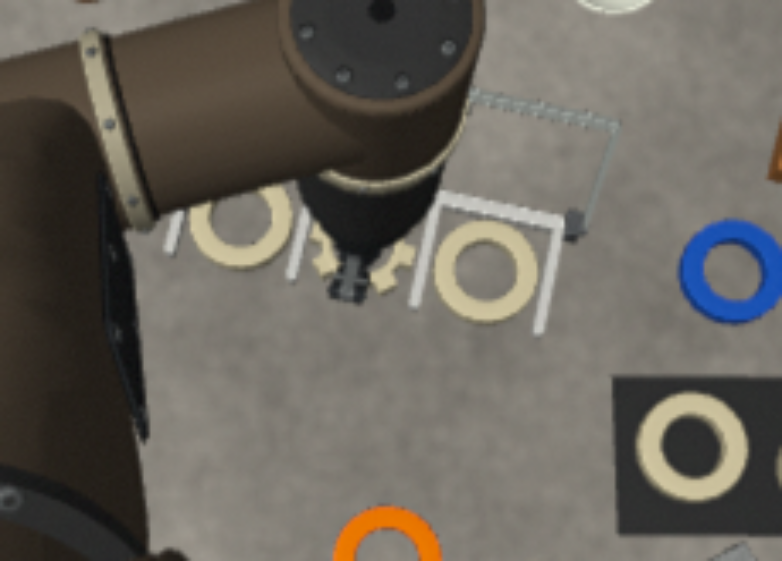

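The crop shows the fingers inside the notched wheel's bore around (350,275). They reached 22 mm without touching it, so I'll open further to fill the bore and then drag it out.

Run:
```python
from h import *
from rig import r,grab_frame,status
r.gripper_to(0.045,20)
print("w",status.get_gripper_width(),status.get_force(),status.get_eef_pos(),status.get_time_s())
p=W(-.03,0,.005); r.movel(p,feed=.06)
f=grab_frame("top"); cv2.imwrite("pics/top2.png",cv2.resize(f["pixels"][100:265,160:390,::-1],None,fx=3.4,fy=3.4))
print(status.get_force(),status.get_eef_pos(),status.get_gripper_width())
```

```text
w 0.02199924289447686 [-1.02000912  0.87505332  4.43701358] [ 0.57583298 -0.02511739  0.00542156] 5.2083
[-3.10384473  3.56610416 10.69410069] [ 0.54796242 -0.01990133  0.00534805] 0.02216002522944477
```

View pics/top2.png

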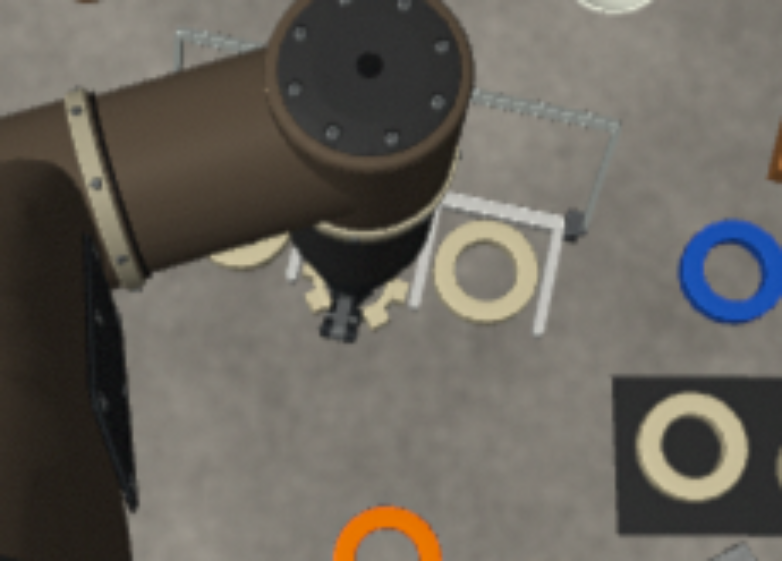

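The bore stopped the fingers at 22 mm and the wheel now follows, so it's gripped from inside. Continuing to the sheet.

Run:
```python
from h import *
from rig import r,grab_frame,status
q=quat(TH+np.pi)
p=W(-.105,0,.0055); r.movel(p,feed=.1)
print(status.get_force(),status.get_eef_pos(),status.get_gripper_width())
r.movel([.479,.317,.0055],feed=.13)
print(status.get_force(),status.get_eef_pos(),status.get_gripper_width())
r.gripper_to(0.0,30)
r.movel([.479,.317,.07],feed=.15)
r.move_ptp([.42,.05,.12],q)
f=grab_frame("top"); o,m=rings(f)
for c,x,y,rad,fill,b in o[:7]: print(c.round(),"c",round(x),round(y),"r %.1f fill %.2f"%(rad,fill),"bore",None if b is None else np.round(b,1))
cv2.imwrite("pics/top3.png",cv2.resize(f["pixels"][:,:,::-1],(800,600)))
print(status.get_time_s())
```

```text
[-6.41899441  3.58629258 12.71007562] [ 0.47393559 -0.00560156  0.00530944] 0.022010605597838896
[-1.00919444 -4.62408482 10.228605  ] [0.47868277 0.31519772 0.00536482] 0.02238637909604841
[ 36. 350.] c 130 512 r 58.7 fill 0.24 bore [ 80.7 496.3   2.4]
[473. 276.] c 319 -542 r 47.1 fill 0.34 bore [ 285.1 -549.3    6.3]
[402. 237.] c 412 -368 r 33.0 fill 0.89 bore [ 412.5 -369.6   19.5]
[363. 231.] c 427 -273 r 40.6 fill 0.92 bore [ 426.3 -272.4   25.9]
[117. 242.] c 385 335 r 79.3 fill 0.13 bore [344.3 316.8   8.2]
[ 21. 216.] c 451 582 r 59.6 fill 0.22 bore [406.  575.3   2.5]
[307. 308.] c 261 -180 r 449.6 fill 0.20 bore [  78.1 -474.     2.3]
11.6
```

View pics/top3.png

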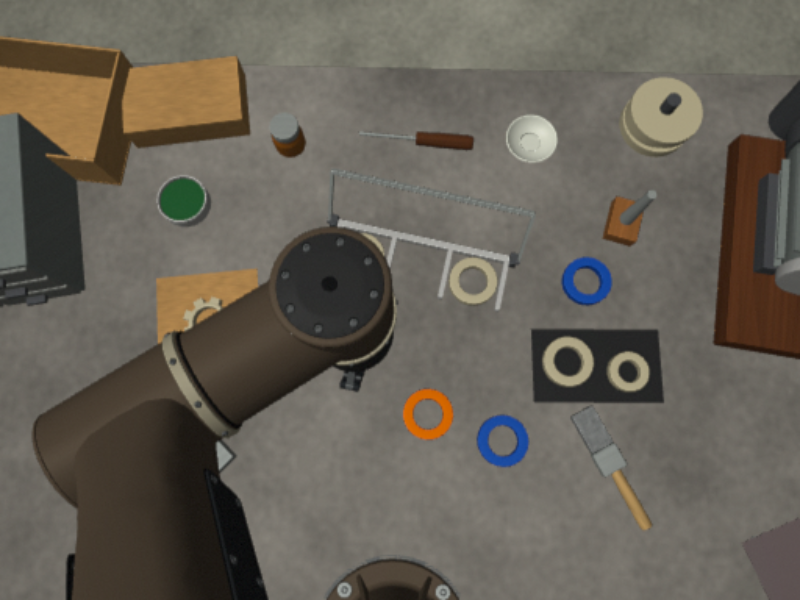

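The notched wheel now lies on the brown sheet at about (206,318), partly hidden by the arm. I'll recheck it once the arm is clear. Now the spare.

Run:
```python
from h import *
from rig import r,grab_frame,status
q=quat(TH+np.pi)
r.move_ptp([.4265,-.2728,.06],q)
print(status.get_eef_pos())
print(r.movel([.4265,-.2728,.005],feed=.08,threshold=8),status.get_eef_pos())
r.gripper_to(0.045,20); print("w",status.get_gripper_width())
r.movel(W(-.11,0,.0055),feed=.13)
print(status.get_force(),status.get_eef_pos(),status.get_gripper_width())
r.movel(W(-.05,0,.0055),feed=.08)
print(status.get_force())
hit=r.movel(W(.0015,0,.0055),feed=.06,threshold=20)
print(hit,status.get_force(),status.get_eef_pos(),status.get_gripper_width())
r.gripper_to(0.0,30)
p=np.array(status.get_eef_pos()); r.movel([p[0],p[1],.06],feed=.12)
r.move_ptp([.40,-.17,.2],q)
f=grab_frame("top"); o,m=rings(f)
for c,x,y,rad,fill,b in o: 
    if 25<rad<45: print(c.round(),"c",round(x),round(y),"r %.1f fill %.2f"%(rad,fill),"bore",None if b is None else np.round(b,1), "rack",((np.array(b[:2])/1000-O)@np.c_[RX,RY]*1000).round(1))
cv2.imwrite("pics/top4.png",cv2.resize(f["pixels"][:,:,::-1],(800,600)))
print(status.get_time_s())
```

```text
[ 0.42707707 -0.27212344  0.06006314]
False [ 0.4268798  -0.27278943  0.00530873]
w 0.02158394748391346
[-0.45445634  1.9802536   0.21403451] [ 0.47060695 -0.00449264  0.00541502] 0.0216391241984522
[ 0.5159175   0.36606295 -0.24815571]
False [-2.79768213  0.69167321  0.62897317] [ 0.57968382 -0.02647058  0.00543881] 0.021416697980913967
[132. 205.] c 479 314 r 41.2 fill 0.76 bore [478.6 313.   25.9] rack [-164.9  312.6]
20.3583
```

View pics/top4.png

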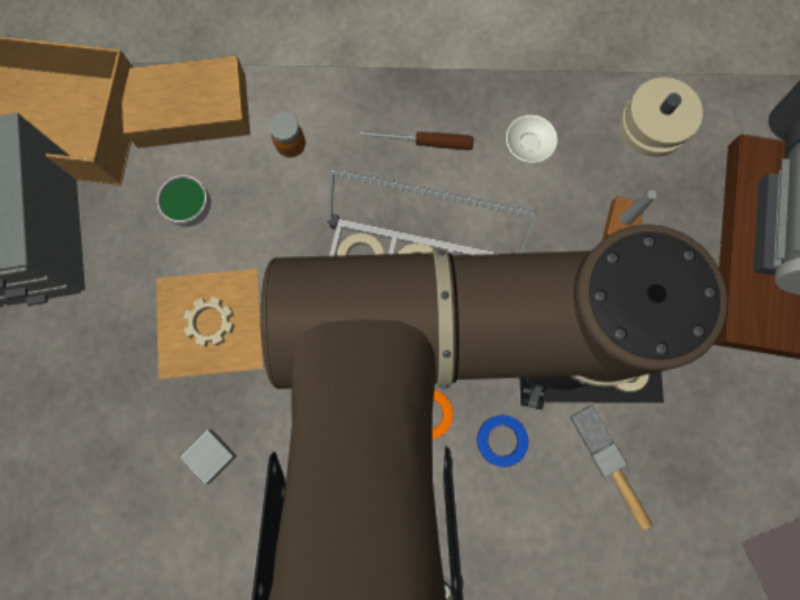

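The notched wheel is centred on the brown sheet at (207,321). The arm hides the rack in this view, so I'll use the scene camera.

Run:
```python
from h import *
from rig import r,grab_frame,status
f=grab_frame("scene"); o,m=rings(f)
for c,x,y,rad,fill,b in o: 
    if 25<rad<50: print(c.round(),"c",round(x),round(y),"r %.1f fill %.2f"%(rad,fill),"bore",None if b is None else np.round(b,1), "rack",((np.array(b[:2])/1000-O)@np.c_[RX,RY]*1000).round(1) if b else None)
cv2.imwrite("pics/sc4.png",cv2.resize(f["pixels"][80:300,140:400,::-1],None,fx=2.7,fy=2.7))
```

```text
[339. 251.] c 481 316 r 44.2 fill 0.74 bore [471.6 349.9   4.4] rack [-179.1  347.5]
[252. 231.] c 596 72 r 44.4 fill 0.82 bore [594.7  68.7  26. ] rack [-2.9 96.1]
[231. 211.] c 581 -22 r 44.1 fill 0.85 bore [619.7 -19.4   3.5] rack [39.1 14.7]
[213. 190.] c 558 -115 r 44.6 fill 0.82 bore [ 556.8 -119.4   26.3] rack [ -2.8 -95.7]
```

View pics/sc4.png

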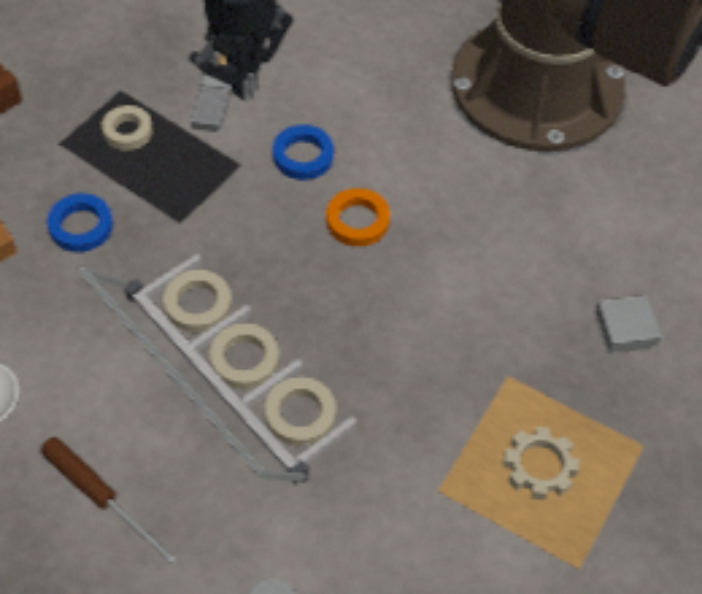

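The scene crop shows three plain wheels in the bays at (197,298), (244,353) and (300,408). The new one sits about 3 mm deeper than its neighbours. The notched wheel is fully on the sheet at (541,461), and the small wheel hasn't moved, at (127,127). Now the bail.

Run:
```python
from h import *
from rig import r,grab_frame,status
q=quat(TH+np.pi)
bar=lambda t:(.050-.101*np.cos(t),.011+.101*np.sin(t))
r.move_ptp(W(-.02,0,.2),q)
r.move_ptp(W(.142,0,.18),q)
r.movel(W(.142,0,.08),feed=.15)
f0=np.array(status.get_force())
print(status.get_time_s(),status.get_eef_pos(),f0)
for t in np.linspace(2.1,.5,9):
    x,z=bar(t)
    r.movel(W(x+.016,0,max(z-.018,.04)),feed=.1)
    print(round(t,2),((np.array(status.get_force())-f0)).round(1),end=" ")
p=status.get_eef_pos()
x,z=bar(.5); r.movel(W(x+.024,0,.05),feed=.1); r.movel(W(x+.024,0,.11),feed=.2)
print(status.get_time_s())
f=grab_frame("scene"); cv2.imwrite("pics/sc5.png",cv2.resize(f["pixels"][80:300,140:400,::-1],None,fx=2.7,fy=2.7))
```

```text
22.7917 [ 0.71836153 -0.05402039  0.08148617] [0.1174048  0.02278215 0.59453413]
2.1 [ 0.4 -0.  -0.5] 1.9 [ 0.  -0.7 -0.3] 1.7 [ 0.8 -0.5 -0.2] 1.5 [-0.7 -0.7  0.3] 1.3 [ 0.  -0.6 -0.2] 1.1 [ 0.2 -0.4 -0.8] 0.9 [ 0.   0.3 -1.2] 0.7 [ 0.8 -0.6 -0.1] 0.5 [ 3.4 -0.7 -2.2] 26.7083
```

View pics/sc5.png

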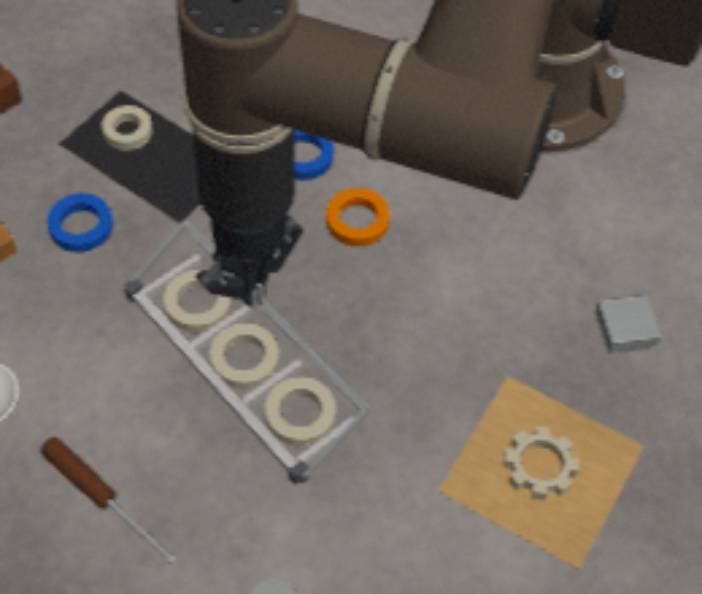

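The bail's bar is now over the mouths, running from (185,225) to (367,408) in the crop. Next, press it down from above.

Run:
```python
from h import *
from rig import r,grab_frame,status
r.movel(W(-.046,0,.11),feed=.2)
r.movel(W(-.046,0,.075),feed=.15)
r.movel(W(-.054,0,.04),feed=.08); print(status.get_force())
r.movel(W(-.060,0,.020),feed=.06); print(status.get_force(),status.get_eef_pos())
h=r.movel(W(-.060,0,.006),feed=.02,threshold=20); print(h,status.get_force(),status.get_eef_pos())
r.dwell(.2); print(status.get_force())
r.movel(W(-.060,0,.08),feed=.15)
r.move_ptp([.42,.20,.22],quat(TH+np.pi))
f=grab_frame("scene"); cv2.imwrite("pics/sc6.png",cv2.resize(f["pixels"][80:300,140:400,::-1],None,fx=2.7,fy=2.7))
for n,f in(("scene",f),("top",grab_frame("top"))):
    z=f["z_map"]; v,u=np.mgrid[:384,:512]; E=f["extrinsics"]
    d=np.stack([(u-f["cx"])/f["fx"]*z,-(v-f["cy"])/f["fy"]*z,-z],-1).reshape(-1,3)
    P=(d-E[:3,3])@E[:3,:3]; P=P[(z.ravel()>0)]
    a=(P[:,:2]-O)@RX;b=(P[:,:2]-O)@RY
    k=(a>-.065)&(a<-.045)&(abs(b)<.17)&(P[:,2]>.006)&(P[:,2]<.09)
    print(n,k.sum(),[(np.median(a[k]).round(4),np.percentile(P[k,2],[10,50,90,99]).round(4))] if k.any() else None)
    print(n,[((np.array(o[5][:2])/1000-O)@np.c_[RX,RY]*1000).round(1) for o in rings(f)[0] if 20<o[3]<50 and o[5] is not None])
cv2.imwrite("pics/top6.png",cv2.resize(f["pixels"][:,:,::-1],(800,600)))
print(status.get_time_s())
```

```text
[1.61440903 0.18072491 0.21492751]
[-0.39967251 -0.2463103   0.23663097] [ 0.51922991 -0.01434413  0.01958563]
True [-3.80122104  3.57832057 12.37084279] [ 0.52002869 -0.01420681  0.01283389]
[-3.39286435  0.74437747 12.49625734]
scene 294 [(np.float64(-0.0538), array([0.0082, 0.0125, 0.0163, 0.0186]))]
scene [array([-179.1,  347.5]), array([-2.9, 96.1]), array([39.1, 14.7]), array([ -3. , -95.4])]
top 439 [(np.float64(-0.0534), array([0.009 , 0.0117, 0.0145, 0.0162]))]
top [array([ -94.8, -369.5]), array([ -6.2, -80.2]), array([ 1.7, -0.8]), array([-2.4, 95.3])]
31.0
```

View pics/sc6.png

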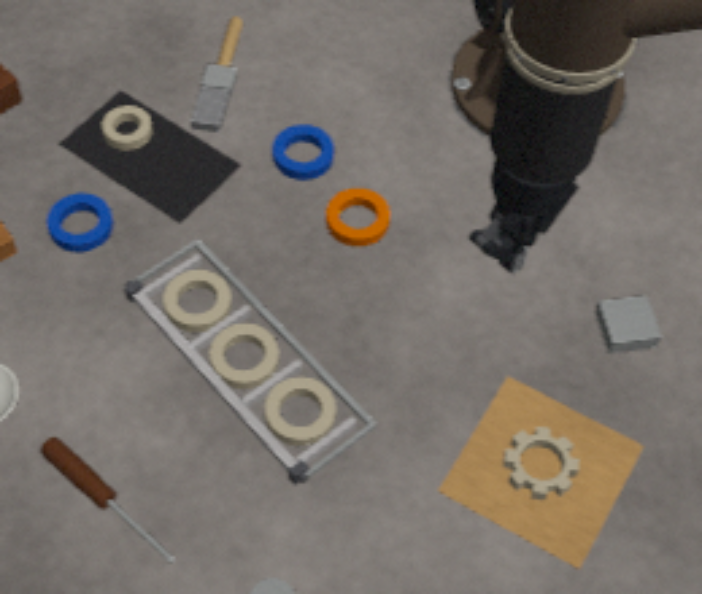

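View pics/top6.png

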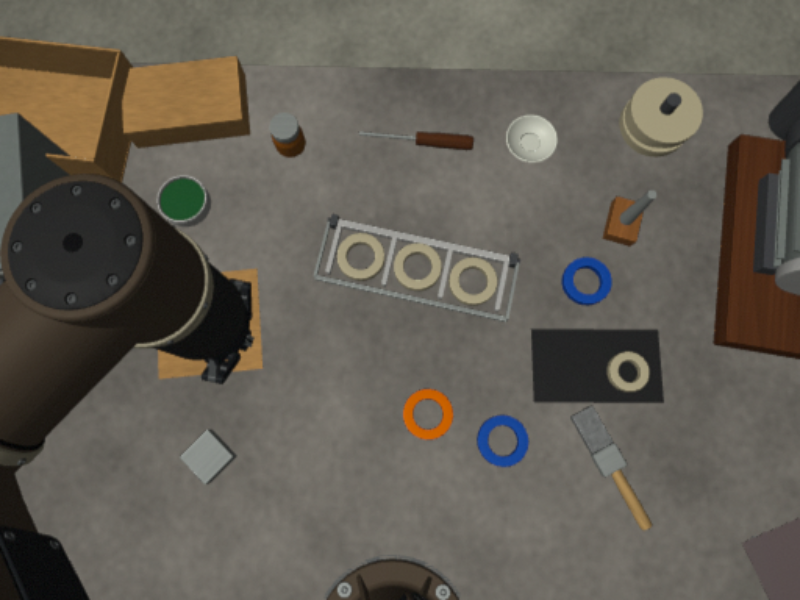

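Shut: the press met a firm stop with the fingertip at z = 12.8 mm, and the bar's top should be at 13 mm when shut. Both views show the bar in front of three plain wheels. In the top picture it runs from (317,278) to (508,318). Tin, mandrel block and small wheel are unmoved, and the arm is clear, so I'm handing in.

Run:
```python
from rig import r,status
r.finish_job(); print(status.get_time_s(),status.get_force())
```

```text
the job is handed in; nothing more can be done
the job is handed in; nothing more can be done
```

The job is done and handed in at about 31 s, in the order asked. I slid the notched wheel from the middle bay onto the brown sheet, then slid the full-size spare into the empty bay. Both were held from inside the bore and kept flat on the bench. Last, I swung the bail over and pressed it shut.

**Last checks**
- **Notched wheel:** its centre is within about 4 mm of the sheet's centre, so it lies fully on the sheet.
- **Spare:** it sits 1.7 mm past the bay centre I measured.
- **Bail:** the press met a firm stop (about 12 N held) at z = 12.8 mm, against 13 mm expected for the bar's top when shut. Depth readings put the bar's top at about 12 mm.
- **Bystanders:** the small wheel measured the same as before, and the tin and mandrel block looked unmoved.

**Disagreements**
- **Neighbouring wheels:** they read about 3 mm short of the bay centres, as they did at the start. That is within the stated play and my 2–3 mm rack-origin error.
- **Bore fits:** the ring finder gave wrong bore centres for two of the wheels behind the shut bail (one in each view). I ignored those, since the pictures show all three wheels home.

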